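Slide the arch-model tray home in the scanner's loading deck

TASK

On the dental bench a low scanner has a two-lane loading deck. Find the tray that carries the horseshoe-shaped plaster dental arch and slide it along its lane until it is fully home against the scanner housing. The tray binds if it is pushed off-centre, so push it along its centre line; leave the other tray, with the small square block, where it is.

Things in the scene. Friction and masses are not known exactly. Their poses are not given: they have to be found in the camera images.
- deck: Fixed two-lane deck before a white scanner housing (274 wide, 65 high). Origin at table level, midway between lanes, under the housing's front face: the stop. x along the lanes to the housing, y left, z up. Lane centres y = +65.5 and -65.5 mm, x = -180 (open end) to 0; floor z = 12 mm, 119 mm wide, rails 12 thick, tops z = 31; keepers overhang each lane side 5 mm, so trays cannot be lifted.
- tray_arch: Tray to slide home, in either lane: aluminium plate 50 long (x), 116 wide (y), 12 mm thick, upright lip along its back edge; white plaster horseshoe arch 60 mm wide fixed on it, top 36 mm above its underside. Loose, 0.3-0.6 kg. Origin: centre of its underside; x points along the lane to the housing. Starts 95 to 140 mm short of the stop; home, the origin is 25 mm short of it.
- arch_back (a point): Middle of that tray's flat back face (lip 100 mm wide, 6 thick, top 36 mm above the tray's underside), 25 mm behind the tray's origin, 20 mm above its underside; axes as the tray's. Pushed here, within 10 mm of the middle, it slides with 2 to 4 N; pushed 20 mm or more to a side it turns in its 1.5 mm side play and jams between the dry rails.
- tray_die: Tray to leave alone, in the other lane: the same tray, but with a small square plaster block (22 mm) with a single tooth stub fixed on it instead of the arch. Origin and axes as for the other tray.
There are look-alikes about, which are no part of the job. What is shaped like the tray_arch but orange or pink is not meant.

How it is judged:
By the outcome, as a careful person would: the job done as asked, in the order asked, and still so for the second after the job is handed in, with the robot touching nothing.
It also fails if it takes over 35 s, if anything falls off the work surface, if the arm or the gripper's body presses on something with over 40 N, if the wrist force passes 120 N, or if a joint passes its speed limit or range.

ROBOT

A 6-joint arm with a two-finger parallel gripper is mounted at the origin on the work surface. World frame = base frame: x ahead of the robot, y to its left, z up, the work surface at z = 0. Lengths are in m, angles in rad, forces in N, time in s.
With the tool pointing down it reaches from about 0.25 to 0.775 m from the base axis. Payload 4 kg.
Tool frame: the origin (TCP) lies on the mounting face of the last link; the fingertips stand 199 mm ahead of it and the grasp point (between the pads) lies 180 mm ahead of it; z points along the fingers, y is the line along which they close (so a half turn about z gives the same grasp; the last joint's range is limited). The gripper opens to 94 mm and grips with 3 to 60 N. Pads are 16 mm wide; open, the fingers measure 119 mm over their backs; the gripper's body (75 mm by 177 mm) begins 78 mm behind the grasp point.
Start: joints at [-1.417, 0.087, 1.371, -0, 1.684, -0.103], TCP at [0.14, -0.532, 0.405] pointing down, gripper open.
Joint ranges: [-3.1, 3.1], [-0.76, 2.03], [0.27, 2.55], [-1.08, 4.22], [0.17, 2.65], [-2.57, 2.57]. Speed limits (rad/s): [2.79, 2.79, 3.14, 3.14, 3.14, 3.14].

INTERFACE

Orientations are given as a unit quaternion [w, x, y, z].
In Python, from workcell import status, cams, robot gives the robot as it stands.
- The arm moves only by the tool apply_moves, never from a script. Its argument "series" is a list of rows, each an object of numbers: "wx", "wy", "wz": the turn, a rotation vector about the tool's x, y, z normalised to -1 to 1, where 1 is 120 degrees; "tx", "ty", "tz": the shift along the tool's x, y, z normalised to -1 to 1, where 1 is 50 cm; "gripper": the gripper command: -1 is fully open, 1 is shut, values between are in proportion. A call has 1 to 20 rows; each row shifts and turns the commanded pose from where the row before left it, along the tool's axes as they then stand; what a row does not reach is not made up. A row lasts 1/8 s, in which the tool goes at most 62.5 mm and 10.7 degrees, less where a joint would pass 70% of its speed; a pose out of reach is approached as far as the arm can. A call with a number of a shift or a turn outside -1 to 1 is refused whole. A call with a gripper value outside its range is refused whole. The fingers move at their own pace and stop on an object; "newtons" is the grip in N (left out, the last holds). Time passes only in rows, so rows that do not move let the fingers close. It gives the time, the measured TCP pose, the force, the opening and the grip force at its end, in the units of the state.
- status.get_obs(): the state, without advancing time (a new reading comes with each control period).
- cams.grab_frame(name): name is "scene" or "top" or "wrist"; returns a dict with "img" (420x560x3 uint8, red, green, blue), "vfov" (degrees; the focal length in pixels is half the picture's height over the tangent of half this angle, whatever the lens; pixels are square), "cx", "cy" (the principal point, pixels), "dist_coeffs" ([k1, k2, p1, p2, k3] as OpenCV has them; the pictures are not rectified), "cam_to_world" (4x4, takes a point from camera to world coordinates); the wrist camera has in their place "tool_from_camera" (4x4, takes a point from camera to tool coordinates, whose origin is the TCP and whose axes are the flange's). Camera axes: x right, y up, looking along -z (the intrinsics and any distortion apply to the point x, -y, -z); pixel columns grow to the right and rows downward; lengths in m; the calibration is good to about 2 mm. A picture is of the moment at which its call begins: read the wrist's pose just before it. There is no depth.
- robot.close_job(): hands the job in; it is judged then, once.
The state is a dict: "time": time; "joint_pos": joint angles; "dq": joint speeds; "joint_torque": joint torques, N m; "tool_pos": TCP position; "orientation": TCP orientation; "ft_force": force on the tool from outside, world axes, zero at the start; "torque": the same for the moment, N m; "opening": opening from 0.0 (shut) to 1.0 (fully open); "gripper_force": force on a finger pad.
Only numpy, scipy, OpenCV 4.12 (cv2) and the standard library are available. Lean on these libraries where they do the work, as an engineer would, in place of code of your own. Each camera call takes 0.05 s, during which the arm holds its last target. There are 200 camera calls.

## Working session

There is one attempt and no reset: what is moved stays moved. The work goes in short steps, Python scripts to look and compute and a tool call to move; the robot and the scene stay as the last step left them, time stands still between calls to the robot, and variables do not carry over. Pictures are saved under pics/ and viewed, at most 10 in all, crops included, and the job is handed in when it is done.

Besides the shell and the picture viewer there is one more tool, called after "Emit:" by a JSON object that holds its "api" and its "payload". apply_moves: Moves the arm, as the interface text tells. Its arguments: {"type":"object","properties":{"series":{"type":"array","items":{"type":"object","properties":{"wx":{"type":"number"},"wy":{"type":"number"},"wz":{"type":"number"},"tx":{"type":"number"},"ty":{"type":"number"},"tz":{"type":"number"},"gripper":{"type":"number"}}}},"newtons":{"type":"number"}},"required":["series"]}

```bash
mkdir -p pics; cat > h.py <<'E'
import numpy as np, cv2
from workcell import status, cams, robot
def K(f):
    F=f["img"].shape[0]/2/np.tan(np.radians(f["vfov"]/2))
    return np.array([[F,0,f["cx"]],[0,F,f["cy"]],[0,0,1.]])
def cast(f,uv,z,T=None):
    T=np.array(f["cam_to_world"]) if T is None else T
    p=cv2.undistortPoints(np.array(uv,float).reshape(-1,1,2),K(f),np.array(f["dist_coeffs"],float)).reshape(-1,2)
    d=np.c_[p[:,0],-p[:,1],-np.ones(len(p))]@T[:3,:3].T
    return T[:3,3]+d*((z-T[2,3])/d[:,2])[:,None]
def project(f,P,T=None):
    T=np.array(f["cam_to_world"]) if T is None else T
    c=(np.atleast_2d(P)-T[:3,3])@T[:3,:3]
    c=c*[1,-1,-1]
    return cv2.projectPoints(c,np.zeros(3),np.zeros(3),K(f),np.array(f["dist_coeffs"],float))[0].reshape(-1,2)
E
python3 - <<'E'
from h import *
o=status.get_obs(); print(o)
ims=[]
for n in("scene","top"):
    f=cams.grab_frame(n); np.save(f"pics/{n}.npy",f,allow_pickle=True); cv2.imwrite(f"pics/{n}0.png",f["img"][:,:,::-1]); print(n,f["vfov"],np.array(f["cam_to_world"])[:3,3],f["dist_coeffs"])
E
```

```text
{'time': 0.0, 'joint_pos': array([-1.41709286e+00,  8.79349100e-02,  1.37225602e+00,  5.70622553e-07,
        1.68358905e+00, -1.03086174e-01]), 'dq': array([-0.00088341,  0.00025109, -0.00137745,  0.00329519, -0.00032173,
       -0.0016946 ]), 'joint_torque': array([-1.43101270e-04, -3.40188861e+01, -3.02422822e+01,  7.16705387e-02,
        3.30905488e-02, -1.87378878e-04]), 'tool_pos': array([ 0.13967213, -0.53184827,  0.40351379]), 'orientation': array([-1.09331825e-03,  9.91768105e-01,  1.28042295e-01, -2.73926885e-05]), 'ft_force': array([-0.09591835, -0.04021723, -0.12398419]), 'torque': array([-0.04399698,  0.02279902,  0.00493525]), 'gripper_force': 0.0, 'opening': 1.0013282122369078}
scene 56.48991921305509 [ 0.89379583 -0.39866939  0.57829652] [-0.04038465  0.          0.          0.          0.        ]
top 45.81489642497058 [0.44490526 0.10440843 0.9831535 ] [-0.04955806  0.          0.          0.          0.        ]
```

View pics/top0.png

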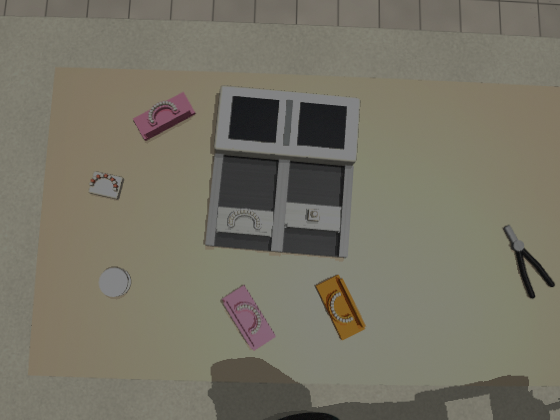

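View pics/scene0.png

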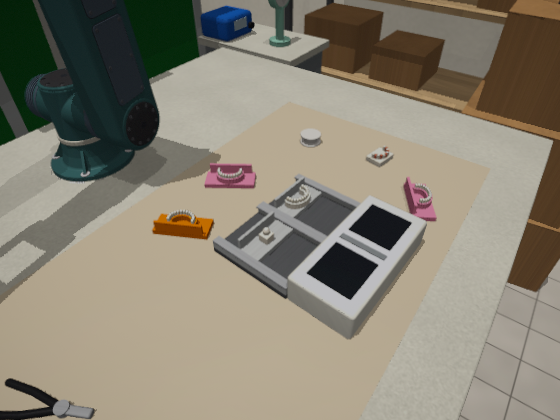

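The top view shows the deck with its housing on the far side (front edge near row 157). The arch tray is in the left lane around (243,221) and the die tray in the right lane around (313,215). The orange and pink ones are decoys. I'll zoom in for the corners.

```bash
python3 - <<'E'
from h import *
f=np.load("pics/top.npy",allow_pickle=True).item()
c=f["img"][80:270,195:370,::-1]
c=cv2.convertScaleAbs(c,alpha=1.5)
cv2.imwrite("pics/crop1.png",cv2.resize(c,None,fx=3.1,fy=3.1,interpolation=cv2.INTER_CUBIC))
for n,uv,z in[("openL",(207,247),.031),("openR",(347,257),.031),("frontL",(214,153),.065),("frontR",(356,163),.065)]: print(n,cast(f,[uv],z)[0])
E
```

```text
openL [0.49475499 0.21253188 0.031     ]
openR [ 0.483508   -0.05590341  0.031     ]
frontL [0.67050811 0.20382244 0.065     ]
frontR [ 0.66046699 -0.06581279  0.065     ]
```

View pics/crop1.png

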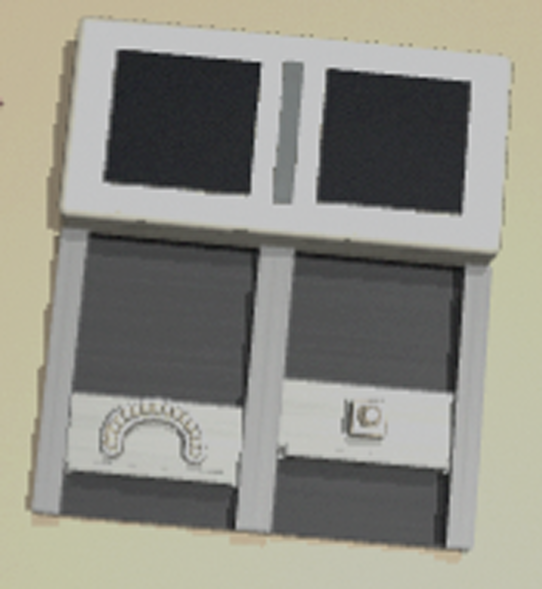

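```bash
python3 - <<'E'
from h import *
f=np.load("pics/top.npy",allow_pickle=True).item()
cr=lambda p:(np.array(p)+.5)/3.1-.5+[195,80]
pts=[((33,512),(-180,137,31)),((468,548),(-180,-137,31)),((237,528),(-180,6,31)),((271,530),(-180,-6,31)),((62,213),(0,137,65)),((496,250),(0,-137,65))]
L=np.array([p[1] for p in pts])/1000.
W=np.array([cast(f,[cr(p[0])],l[2])[0] for p,l in zip(pts,L)])
print(W.round(4))
a=L[:,:2];b=W[:,:2]
H=(a-a.mean(0)).T@(b-b.mean(0)); yaw=np.arctan2(H[0,1]-H[1,0],H[0,0]+H[1,1])
R=np.array([[np.cos(yaw),-np.sin(yaw)],[np.sin(yaw),np.cos(yaw)]]); t=b.mean(0)-R@a.mean(0)
print("yaw",np.degrees(yaw),"org",t,"res mm",(1000*(a@R.T+t-b)).round(1))
# tray features in deck frame
for n,p,z in[("lipL",(68,470),.048),("lipR",(235,486),.048),("lipLp",(68,470),.024),("frontL",(72,393),.024),("frontR",(243,408),.024)]:
    print(n,(1000*R.T@(cast(f,[cr(p)],z)[0][:2]-t)).round(1))
# check in scene
s=np.load("pics/scene.npy",allow_pickle=True).item(); im=s["img"][:,:,::-1].copy()
def dk(x,y,z): return np.r_[R@[x/1000,y/1000]+t,z/1000]
for q in[(-180,137,31),(-180,-137,31),(0,137,65),(0,-137,65),(-180,6,31)]:
    u=project(s,dk(*q))[0]; cv2.circle(im,tuple(int(round(v)) for v in u),1,(0,0,255),-1)
cv2.imwrite("pics/sc1.png",cv2.resize(im[160:340,200:440],None,fx=3.2,fy=3.2,interpolation=cv2.INTER_CUBIC))
E
```

```text
[[ 0.4988  0.2159  0.031 ]
 [ 0.4845 -0.0532  0.031 ]
 [ 0.4927  0.09    0.031 ]
 [ 0.4921  0.069   0.031 ]
 [ 0.6795  0.203   0.065 ]
 [ 0.6656 -0.0632  0.065 ]]
yaw -3.1368059358610716 org [0.67204306 0.07035429] res mm [[ 1.   1. ]
 [ 0.3 -3.3]
 [-0.1 -3.8]
 [-0.1  5.2]
 [ 0.   4.2]
 [-1.1 -3.2]]
lipL [-154.6  115.3]
lipR [-155.7   13.4]
lipLp [-152.7  117.7]
frontL [-104.3  120. ]
frontR [-104.5   12.3]
```

View pics/sc1.png

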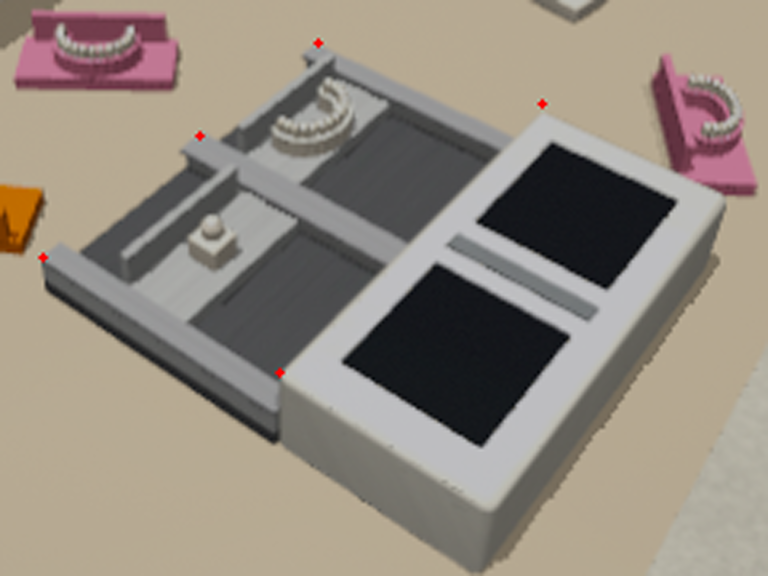

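The scene view agrees with the deck fit: the reprojected rail and housing corners fall about 3 mm or less from the real ones, and the lip is on the robot side. The arch tray measures 50 mm long, with its back face at deck x ≈ -155 and its middle at y ≈ 64.5, so its origin is 130 mm short of the stop, which fits the stated range. I'll move over the lane's open end, turned to the lane's yaw and with the fingers shut.

Emit:
{"api": "apply_moves", "payload": {"newtons": 5, "series": [{"wz":0.074,"gripper":1},{"wz":0.074,"gripper":1},{"tx":0.04,"ty":-0.087,"gripper":1},{"tx":0.04,"ty":-0.087,"gripper":1},{"tx":0.04,"ty":-0.087,"gripper":1},{"tx":0.04,"ty":-0.087,"gripper":1},{"tx":0.04,"ty":-0.087,"gripper":1},{"tx":0.04,"ty":-0.087,"gripper":1},{"tx":0.04,"ty":-0.087,"gripper":1},{"tx":0.04,"ty":-0.087,"gripper":1},{"tx":0.04,"ty":-0.087,"gripper":1},{"tx":0.04,"ty":-0.087,"gripper":1},{"tx":0.04,"ty":-0.087,"gripper":1},{"tx":0.04,"ty":-0.087,"gripper":1},{"tx":0.04,"ty":-0.087,"gripper":1},{"tx":0.04,"ty":-0.087,"gripper":1},{"tx":0.04,"ty":-0.087,"gripper":1},{"tx":0.04,"ty":-0.087,"gripper":1},{"gripper":1},{"gripper":1}]}}

```text
$.series[0]: bad value
```

Emit:
{"api": "apply_moves", "payload": {"newtons": 5, "series": [{"tx":0,"ty":0,"tz":0,"wx":0,"wy":0,"wz":0.074,"gripper":1},{"tx":0,"ty":0,"tz":0,"wx":0,"wy":0,"wz":0.074,"gripper":1},{"tx":0.04,"ty":-0.087,"tz":0,"wx":0,"wy":0,"wz":0,"gripper":1},{"tx":0.04,"ty":-0.087,"tz":0,"wx":0,"wy":0,"wz":0,"gripper":1},{"tx":0.04,"ty":-0.087,"tz":0,"wx":0,"wy":0,"wz":0,"gripper":1},{"tx":0.04,"ty":-0.087,"tz":0,"wx":0,"wy":0,"wz":0,"gripper":1},{"tx":0.04,"ty":-0.087,"tz":0,"wx":0,"wy":0,"wz":0,"gripper":1},{"tx":0.04,"ty":-0.087,"tz":0,"wx":0,"wy":0,"wz":0,"gripper":1},{"tx":0.04,"ty":-0.087,"tz":0,"wx":0,"wy":0,"wz":0,"gripper":1},{"tx":0.04,"ty":-0.087,"tz":0,"wx":0,"wy":0,"wz":0,"gripper":1},{"tx":0.04,"ty":-0.087,"tz":0,"wx":0,"wy":0,"wz":0,"gripper":1},{"tx":0.04,"ty":-0.087,"tz":0,"wx":0,"wy":0,"wz":0,"gripper":1},{"tx":0.04,"ty":-0.087,"tz":0,"wx":0,"wy":0,"wz":0,"gripper":1},{"tx":0.04,"ty":-0.087,"tz":0,"wx":0,"wy":0,"wz":0,"gripper":1},{"tx":0.04,"ty":-0.087,"tz":0,"wx":0,"wy":0,"wz":0,"gripper":1},{"tx":0.04,"ty":-0.087,"tz":0,"wx":0,"wy":0,"wz":0,"gripper":1},{"tx":0.04,"ty":-0.087,"tz":0,"wx":0,"wy":0,"wz":0,"gripper":1},{"tx":0.04,"ty":-0.087,"tz":0,"wx":0,"wy":0,"wz":0,"gripper":1},{"tx":0,"ty":0,"tz":0,"wx":0,"wy":0,"wz":0,"gripper":1}]}}

```text
time: 2.48
tool_pos: [0.4969, 0.1483, 0.4032]
orientation: [0.0, 1.0, -0.025, -0.001]
ft_force: [0.5, -0.1, 0.3]
opening: 0.005
gripper_force: 0.0
```

```bash
cat >> h.py <<'E'
from scipy.spatial.transform import Rotation as Ro
def wristT(o,f):
    q=np.array(o["orientation"]); T=np.eye(4); T[:3,:3]=Ro.from_quat(np.r_[q[1:],q[0]]).as_matrix(); T[:3,3]=o["tool_pos"]
    return T@np.array(f["tool_from_camera"])
YAW=np.radians(-3.137); R2=np.array([[np.cos(YAW),-np.sin(YAW)],[np.sin(YAW),np.cos(YAW)]]); T2=np.array([.67204,.07035])
deck=lambda P:1000*(np.atleast_2d(P)[:,:2]-T2)@R2
def world(x,y,z): return np.r_[R2@[x/1000,y/1000]+T2,z/1000]
E
python3 - <<'E'
from h import *
o=status.get_obs(); f=cams.grab_frame("wrist"); T=wristT(o,f)
f["T"]=T; np.save("pics/w1.npy",f,allow_pickle=True)
print(deck(o["tool_pos"]),T[:3,3],f["vfov"])
for q in[(-155,115.5,48),(-155,15.5,48),(-180,11,31),(-180,120,31),(-180,137,31)]: print(q,project(f,world(*q),T)[0].round(1))
cv2.imwrite("pics/w1.png",f["img"][:,:,::-1])
E
```

```text
[[-179.17558751   68.24051472]] [0.57182629 0.14404903 0.38356523] 59.42717629971291
(-155, 115.5, 48) [230.6 164.9]
(-155, 15.5, 48) [339.7 165.7]
(-180, 11, 31) [340.5 188.5]
(-180, 120, 31) [229.2 187.7]
(-180, 137, 31) [211.8 187.6]
```

View pics/w1.png

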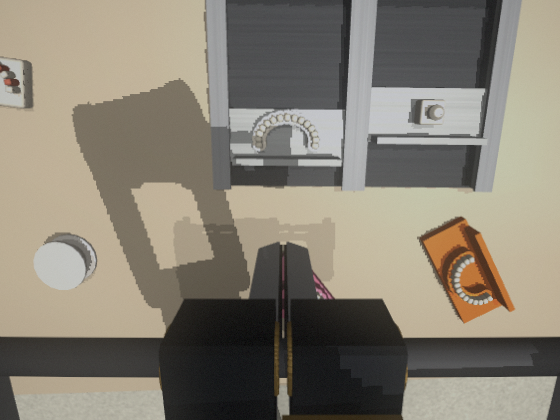

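The wrist view shows the arch tray's lip from (233,161) to (341,161) and the lane's open end at row 188. Both match the prediction to about 2 mm. I'll correct 3.5 mm sideways and 4 mm back, then lower behind the lip.

Emit:
{"api": "apply_moves", "payload": {"series": [{"tx":-0.008,"ty":0.007,"tz":0,"wx":0,"wy":0,"wz":0,"gripper":1},{"tx":0,"ty":0,"tz":0.055,"wx":0,"wy":0,"wz":0,"gripper":1},{"tx":0,"ty":0,"tz":0.055,"wx":0,"wy":0,"wz":0,"gripper":1},{"tx":0,"ty":0,"tz":0.055,"wx":0,"wy":0,"wz":0,"gripper":1},{"tx":0,"ty":0,"tz":0.055,"wx":0,"wy":0,"wz":0,"gripper":1},{"tx":0,"ty":0,"tz":0.055,"wx":0,"wy":0,"wz":0,"gripper":1},{"tx":0,"ty":0,"tz":0.055,"wx":0,"wy":0,"wz":0,"gripper":1},{"tx":0,"ty":0,"tz":0.011,"wx":0,"wy":0,"wz":0,"gripper":1},{"tx":0,"ty":0,"tz":0.011,"wx":0,"wy":0,"wz":0,"gripper":1},{"tx":0,"ty":0,"tz":0,"wx":0,"wy":0,"wz":0,"gripper":1},{"tx":0,"ty":0,"tz":0,"wx":0,"wy":0,"wz":0,"gripper":1}]}}

```text
time: 3.9
tool_pos: [0.4924, 0.1427, 0.2298]
orientation: [-0.0, 1.0, -0.027, 0.001]
ft_force: [0.4, -0.6, -0.5]
opening: 0.007
gripper_force: 0.0
```

Emit:
{"api": "apply_moves", "payload": {"series": [{"tx":0,"ty":-0.004,"tz":0.008,"wx":0,"wy":0,"wz":0,"gripper":1},{"tx":0.01,"ty":0,"tz":0,"wx":0,"wy":0,"wz":0,"gripper":1},{"tx":0.01,"ty":0,"tz":0,"wx":0,"wy":0,"wz":0,"gripper":1},{"tx":0.01,"ty":0,"tz":0,"wx":0,"wy":0,"wz":0,"gripper":1},{"tx":0.01,"ty":0,"tz":0,"wx":0,"wy":0,"wz":0,"gripper":1},{"tx":0.01,"ty":0,"tz":0,"wx":0,"wy":0,"wz":0,"gripper":1},{"tx":0.01,"ty":0,"tz":0,"wx":0,"wy":0,"wz":0,"gripper":1},{"tx":0.01,"ty":0,"tz":0,"wx":0,"wy":0,"wz":0,"gripper":1},{"tx":0.01,"ty":0,"tz":0,"wx":0,"wy":0,"wz":0,"gripper":1}]}}

```text
time: 5.03
tool_pos: [0.531, 0.1428, 0.2247]
orientation: [0.0, 1.0, -0.026, -0.003]
ft_force: [-6.2, 0.9, 5.4]
opening: 0.003
gripper_force: 3.5
```

```bash
python3 - <<'E'
from h import *
o=status.get_obs(); print(deck(o["tool_pos"]),o["tool_pos"],o["ft_force"],o["torque"])
f=cams.grab_frame("top"); 
c=cv2.convertScaleAbs(f["img"][80:270,195:370,::-1],alpha=1.5)
cv2.imwrite("pics/t2.png",cv2.resize(c,None,fx=3.1,fy=3.1,interpolation=cv2.INTER_CUBIC))
E
```

```text
[[-144.76494865   64.64959611]] [0.53102984 0.14282478 0.22467428] [-6.18541009  0.90905656  5.44843183] [ 0.05802133  1.24447304 -0.00503532]
```

View pics/t2.png

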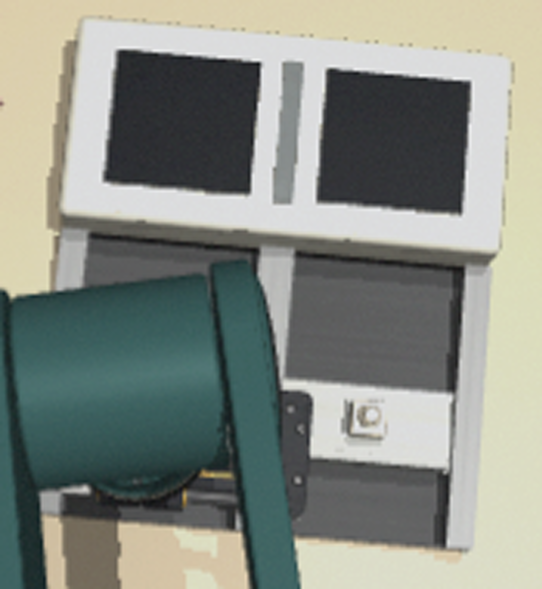

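The arm hides the arch tray in this view, and the die tray hasn't moved. I'll keep pushing and check with the wrist and scene cameras.

Emit:
{"api": "apply_moves", "payload": {"series": [{"tx":0.01,"ty":0,"tz":-0.002,"wx":0,"wy":0,"wz":0,"gripper":1},{"tx":0.01,"ty":0,"tz":0,"wx":0,"wy":0,"wz":0,"gripper":1},{"tx":0.01,"ty":0,"tz":0,"wx":0,"wy":0,"wz":0,"gripper":1},{"tx":0.01,"ty":0,"tz":0,"wx":0,"wy":0,"wz":0,"gripper":1},{"tx":0.01,"ty":0,"tz":0,"wx":0,"wy":0,"wz":0,"gripper":1},{"tx":0.01,"ty":0,"tz":0,"wx":0,"wy":0,"wz":0,"gripper":1}]}}

```text
time: 5.82
tool_pos: [0.5624, 0.141, 0.2256]
orientation: [0.0, 1.0, -0.027, -0.0]
ft_force: [-2.2, 0.3, -1.9]
opening: 0.004
gripper_force: 1.1
```

```bash
python3 - <<'E'
from h import *
o=status.get_obs(); f=cams.grab_frame("wrist"); print(deck(o["tool_pos"]),o["tool_pos"],o["ft_force"],o["torque"])
s=cams.grab_frame("scene")
a=f["img"][:,:,::-1]; b=cv2.resize(s["img"][160:340,200:440,::-1],(560,420))
cv2.imwrite("pics/w3.png",cv2.resize(np.hstack([a,b]),(800,300),interpolation=cv2.INTER_AREA))
E
```

```text
[[-113.3213532    64.51726445]] [0.56241907 0.14097194 0.2255693 ] [-2.2498527   0.33192802 -1.90697041] [ 0.00795932  0.45994234 -0.00393025]
```

View pics/w3.png

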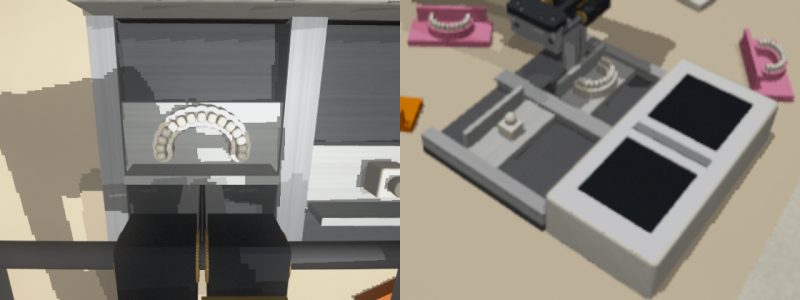

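The wrist view shows the lip square in the lane, from 125 to 280 in the half-size image, with the fingers at 203, right on its middle. The push takes about 2 N. About 55 mm remains.

Emit:
{"api": "apply_moves", "payload": {"series": [{"tx":0.01,"ty":0,"tz":0,"wx":0,"wy":0,"wz":0,"gripper":1},{"tx":0.01,"ty":0,"tz":0,"wx":0,"wy":0,"wz":0,"gripper":1},{"tx":0.01,"ty":0,"tz":0,"wx":0,"wy":0,"wz":0,"gripper":1},{"tx":0.01,"ty":0,"tz":0,"wx":0,"wy":0,"wz":0,"gripper":1},{"tx":0.01,"ty":0,"tz":0,"wx":0,"wy":0,"wz":0,"gripper":1},{"tx":0.01,"ty":0,"tz":0,"wx":0,"wy":0,"wz":0,"gripper":1},{"tx":0.01,"ty":0,"tz":0,"wx":0,"wy":0,"wz":0,"gripper":1},{"tx":0.01,"ty":0,"tz":0,"wx":0,"wy":0,"wz":0,"gripper":1},{"tx":0.006,"ty":0,"tz":0,"wx":0,"wy":0,"wz":0,"gripper":1}]}}

```text
time: 7.05
tool_pos: [0.6053, 0.1388, 0.226]
orientation: [-0.0, 1.0, -0.027, -0.0]
ft_force: [-5.7, 0.0, 3.3]
opening: 0.004
gripper_force: 2.8
```

Emit:
{"api": "apply_moves", "payload": {"series": [{"tx":0.004,"ty":0,"tz":0,"wx":0,"wy":0,"wz":0,"gripper":1},{"tx":0.004,"ty":0,"tz":0,"wx":0,"wy":0,"wz":0,"gripper":1},{"tx":0.004,"ty":0,"tz":0,"wx":0,"wy":0,"wz":0,"gripper":1},{"tx":0.004,"ty":0,"tz":0,"wx":0,"wy":0,"wz":0,"gripper":1}]}}

```text
time: 7.55
tool_pos: [0.6131, 0.1384, 0.226]
orientation: [-0.0, 1.0, -0.027, -0.0]
ft_force: [-5.5, 0.4, 3.1]
opening: 0.006
gripper_force: 2.7
```

Emit:
{"api": "apply_moves", "payload": {"series": [{"tx":0.004,"ty":0,"tz":0,"wx":0,"wy":0,"wz":0,"gripper":1},{"tx":0.004,"ty":0,"tz":0,"wx":0,"wy":0,"wz":0,"gripper":1}]}}

```text
time: 7.8
tool_pos: [0.6162, 0.1384, 0.226]
orientation: [-0.0, 1.0, -0.027, -0.002]
ft_force: [-11.8, 0.0, 7.8]
opening: 0.005
gripper_force: 6.0
```

Emit:
{"api": "apply_moves", "payload": {"series": [{"tx":0.004,"ty":0,"tz":0,"wx":0,"wy":0,"wz":0,"gripper":1}]}}

```text
time: 7.92
tool_pos: [0.6171, 0.1385, 0.226]
orientation: [-0.0, 1.0, -0.026, -0.005]
ft_force: [-17.6, 0.7, 9.9]
opening: 0.005
gripper_force: 8.5
```

The force is climbing and the tool has stalled at deck x ≈ -58.5, where home is expected at -58. I'll back off and check.

Emit:
{"api": "apply_moves", "payload": {"series": [{"tx":0.003,"ty":0,"tz":0,"wx":0,"wy":0,"wz":0,"gripper":1},{"tx":0,"ty":0,"tz":0,"wx":0,"wy":0,"wz":0,"gripper":1},{"tx":-0.02,"ty":0,"tz":0,"wx":0,"wy":0,"wz":0,"gripper":1},{"tx":-0.04,"ty":0,"tz":0,"wx":0,"wy":0,"wz":0,"gripper":1},{"tx":-0.04,"ty":0,"tz":0,"wx":0,"wy":0,"wz":0,"gripper":1},{"tx":0,"ty":0,"tz":-0.08,"wx":0,"wy":0,"wz":0,"gripper":1},{"tx":0,"ty":0,"tz":-0.1,"wx":0,"wy":0,"wz":0,"gripper":1},{"tx":-0.08,"ty":0,"tz":-0.1,"wx":0,"wy":0,"wz":0,"gripper":1},{"tx":-0.1,"ty":0,"tz":0,"wx":0,"wy":0,"wz":0,"gripper":1},{"tx":-0.1,"ty":0,"tz":0,"wx":0,"wy":0,"wz":0,"gripper":1},{"tx":0,"ty":0,"tz":0,"wx":0,"wy":0,"wz":0,"gripper":1},{"tx":0,"ty":0,"tz":0,"wx":0,"wy":0,"wz":0,"gripper":1}]}}

```text
time: 9.43
tool_pos: [0.4325, 0.1479, 0.3653]
orientation: [-0.0, 1.0, -0.027, 0.002]
ft_force: [-0.4, -0.1, -1.1]
opening: 0.008
gripper_force: 0.0
```

```bash
python3 - <<'E'
from h import *
o=status.get_obs(); f=cams.grab_frame("wrist"); T=wristT(o,f); print(o["time"],deck(o["tool_pos"]),o["ft_force"])
a=f["img"][:,:,::-1].copy()
t=cams.grab_frame("top"); b=cv2.resize(cv2.convertScaleAbs(t["img"][80:270,195:370,::-1],alpha=1.5),(387,420),interpolation=cv2.INTER_CUBIC)
for q in[(-50,115.5,48),(-50,15.5,48)]: print(project(f,world(*q),T)[0].round(1), ((project(t,world(*q))[0]-[195,80])*2.21).round(1)+[560,0])
c=np.hstack([a,b]); k=800/c.shape[1]; print(k)
cv2.imwrite("pics/w4.png",cv2.resize(c,None,fx=k,fy=k,interpolation=cv2.INTER_AREA))
E
```

```text
9.425 [[-243.41015051   64.3385259 ]] [-0.39488129 -0.07873887 -1.05776949]
[210.6 -61.7] [619.5 214.1]
[351.9 -61.3] [734.7 224.1]
0.8447729672650475
```

View pics/w4.png

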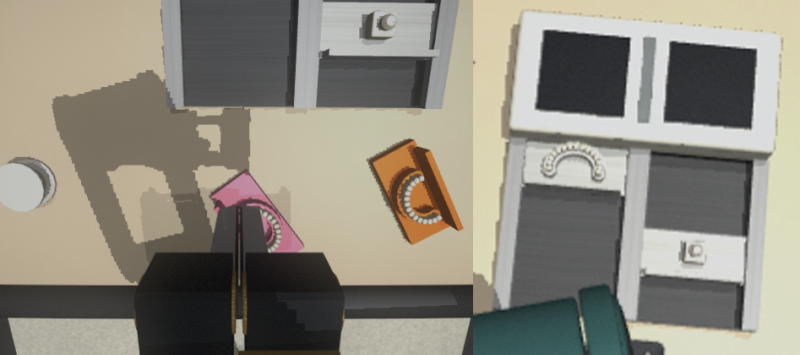

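The top view shows the arch tray against the housing, with its lip at about (523,183)–(621,193) where (523,181)–(621,189) was predicted. The die tray hasn't moved. I'll zoom in on the gap once.

```bash
python3 - <<'E'
from h import *
t=cams.grab_frame("top");s=cams.grab_frame("scene")
a=cv2.resize(cv2.convertScaleAbs(t["img"][145:190,205:290,::-1],alpha=1.2),None,fx=8,fy=8,interpolation=cv2.INTER_NEAREST)
g=t["img"].mean(2)
for col in(228,243,258,222,270): print(col,g[146:196,col].round().astype(int).tolist())
for q in[(0,65.5,24),(0,65.5,31),(0,65.5,65),(-50,65.5,48),(-50,65.5,24)]: print(q,project(t,world(*q))[0].round(1))
cv2.imwrite("pics/g.png",a)
E
```

```text
228 [147, 146, 144, 132, 96, 62, 64, 62, 59, 72, 117, 117, 118, 126, 139, 137, 135, 135, 135, 136, 136, 139, 138, 138, 139, 139, 136, 138, 138, 138, 138, 124, 66, 49, 51, 52, 52, 52, 51, 55, 61, 61, 62, 61, 62, 62, 62, 61, 61, 63]
243 [147, 146, 147, 146, 139, 113, 70, 57, 63, 62, 75, 115, 145, 141, 119, 96, 137, 104, 77, 104, 137, 138, 142, 142, 141, 140, 142, 140, 138, 139, 139, 139, 134, 104, 49, 50, 51, 51, 53, 53, 53, 56, 62, 61, 62, 62, 62, 63, 62, 62]
258 [147, 147, 146, 148, 147, 143, 127, 87, 64, 63, 63, 65, 100, 141, 125, 134, 134, 107, 110, 145, 131, 89, 66, 79, 88, 99, 98, 99, 95, 94, 120, 126, 140, 140, 123, 49, 49, 46, 44, 54, 51, 54, 57, 62, 61, 61, 63, 63, 64, 63]
222 [147, 146, 137, 115, 69, 63, 62, 69, 91, 99, 99, 104, 118, 116, 103, 107, 114, 100, 89, 106, 113, 101, 105, 120, 133, 131, 129, 132, 131, 128, 117, 102, 73, 89, 62, 52, 52, 54, 53, 55, 60, 62, 62, 61, 64, 62, 61, 61, 62, 62]
270 [147, 147, 147, 147, 148, 147, 145, 126, 73, 64, 64, 63, 63, 86, 120, 121, 120, 125, 141, 144, 141, 140, 140, 142, 145, 144, 143, 144, 143, 143, 141, 141, 142, 140, 141, 125, 62, 49, 50, 52, 52, 53, 54, 56, 62, 62, 62, 62, 63, 63]
(0, 65.5, 24) [250.6 156.7]
(0, 65.5, 31) [250.6 155.8]
(0, 65.5, 65) [250.1 151.6]
(-50, 65.5, 48) [248.  179.1]
(-50, 65.5, 24) [248.3 181.5]
```

View pics/g.png

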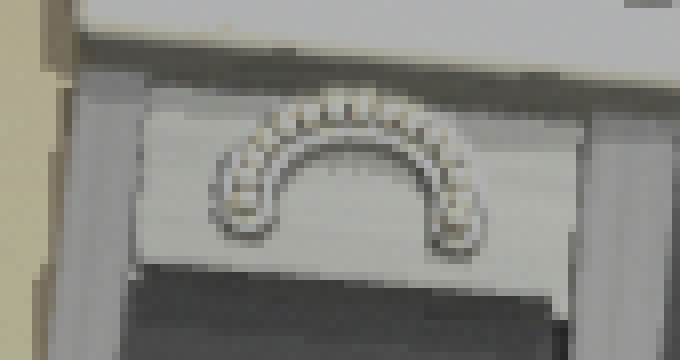

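The plate meets the housing's front face. The dark strip measures about 5.2 px in every column, against 5.1 px expected for the face alone, so there is no gap and the tray is square.

```bash
python3 -c "
from workcell import robot
print(robot.close_job())"
```

```text
the job is handed in; nothing more can be done
None
```

The arch tray is home against the scanner housing with no measurable gap, the die tray was not moved, and the job is handed in with the arm clear at about 9.5 s.

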